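Find the unblocked chest cover and push it open

ROBOT

A 6-joint arm with a two-finger parallel gripper is mounted at the origin on a cart in front of the work surface, level with it; the furniture and walls round the work are solid. World frame = base frame: x ahead of the robot, y to its left, z up, the work surface at z = 0. Lengths are in mm, angles in rad, forces in N, time in s.
With the tool pointing down it reaches from about 350 to 875 mm from the base axis. Payload 4.2 kg.
Tool frame: the origin (TCP) lies at the very end of the fingers, on their centre line; the grasp point (between the pads) lies 19 mm behind it; z points along the fingers, y is the line along which they close (so a half turn about z gives the same grasp; the last joint's range is limited). The gripper opens to 85 mm and grips with 20 to 120 N. Pads are 22 mm wide; open, the fingers measure 114 mm over their backs; the gripper's body (76 mm by 85 mm) begins 54 mm behind the grasp point. The pads swing forward as they close: fully open they stand 13 mm farther back than shut.
Start: joints at [-1.06, 0.385, 0.008, 0, -1.194, -0.259], TCP at [155.734, -605.265, 231.312] pointing down, gripper open.
Joint ranges: [-3.14, 3.14], [-1.21, 2.06], [-1.07, 1.41], [-3.16, 2.05], [-2.99, -0.16], [-3.1, 3.1]. Speed limits (rad/s): [2.79, 2.79, 3.14, 3.14, 3.14, 3.14].

INTERFACE

Orientations are given as a unit quaternion [x, y, z, w].
In Python, from bench import arm gives the robot as it stands. The module is installed in compiled form; this text tells all that it offers.
- The arm moves only by the tool drive_tool, never from a script. Its argument "targets" is a list of rows, each a list of 5 numbers: the closure, from -1 (fully open) to 1 (shut), then the shift along the tool's x, y, z in mm, then the turn about the tool's z in degrees. In form: [[grip, tx, ty, tz, roll], ...]. A call has 1 to 12 rows; each row is the pose to reach, as a shift and turn from the pose commanded when the call began, along the tool's axes at that moment; what a row does not reach only later rows make up. A row lasts 1/10 s, in which the tool goes at most 50 mm and 8.59 degrees, less where a joint would pass 70% of its speed; a pose out of reach is approached as far as the arm can. A call with a gripper value outside its range is refused whole. The fingers move at their own pace and stop on an object; the grip force is fixed at half the most. Time passes only in rows, so rows that repeat a pose let the fingers close. It gives the time, the measured TCP pose, the force, the opening and the grip force at its end, in the units of the state.
- arm.read_state(): the state, without advancing time (a new reading comes with each control period).
- arm.get_image(name): name is "scene" or "side" or "wrist"; returns the picture (480x640x3 uint8, blue, green, red); there is no depth.
- arm.camera_params(name): a dict with "fov_y" (degrees; the focal length in pixels is half the picture's height over the tangent of half this angle, whatever the lens; pixels are square), "cx", "cy" (the principal point, pixels), "D" ([k1, k2, p1, p2, k3] as OpenCV has them; the pictures are not rectified), "rvec" (rotation vector, rad) and "tvec" (3), from world to camera coordinates, as OpenCV has them; the wrist camera has in their place "tool_from_camera" (4x4, takes a point from camera to tool coordinates, whose origin is the TCP and whose axes are the flange's). Camera axes: x right, y down, z forward; pixel columns grow to the right and rows downward; lengths in mm; the calibration is good to about 2 mm. A picture is of the moment at which its call begins: read the wrist's pose just before it. camera_params takes no time and is no camera call.
- arm.job_done(): hands the job in; it is judged then, once.
The state is a dict: "clock": time; "joints": joint angles; "joint_vel": joint speeds; "joint_efforts": joint torques, N m; "position": TCP position; "ee_rot": TCP orientation; "contact_force": force on the tool from outside, world axes, zero at the start; "wrist_torque": the same for the moment, N m; "gripper_width": finger opening in mm; "grasp_force": force on a finger pad.
Only numpy, scipy, OpenCV 4.12 (cv2) and the standard library are available. Lean on these libraries where they do the work, as an engineer would, in place of code of your own. Each camera call takes 0.05 s, during which the arm holds its last target. There are 200 camera calls.

TASK

Three of the four identical covers on the sample chest are blocked from inside and one is free. With the fingertips, gently press the near end of one cover after another until you find the one that rocks, then push that cover's near end down and away from you until it hangs steeply into its bay, at least 60 degrees from shut, and withdraw. Grasp or lift nothing, and leave the weight, the tin and the crucible on the chest's rear deck where they stand.

Things in the scene. Friction and masses are not known exactly. Their poses are not given: they have to be found in the camera images.
- chest: Grey steel chest fixed on the table, 190 x 292 x 100 mm high, with a row of four covers flush with its top. Origin: at table level under the middle of the covers' common hinge line; x points to the chest's rear (away from the robot), y along the row to the robot's left. Front face at x = -85, rear at +105 mm. Cover centre lines at y = +105, +35, -35, -105 mm (covers 1 to 4).
- bays (a point): Point in the chest's floor under its hinge line's middle, 6 mm above the table; axes as the chest's. Bays: 64 mm wide, from x = -77 mm, 6 mm walls between. In each, 52 mm in front of the hinge line, a hidden 20 mm post in a socket (top 36 mm above the table). Three posts, drawn anew each time, reach to 1 mm below the cover and block it; one ends 22 mm above the table: that cover is free.
- deck (a point): Middle of the flat rear deck of the chest, 100 mm above the table, 62 mm behind the hinge line; the deck spans 19 to 105 mm behind that line and carries the three loose bystanders. Axes as the chest's.
- cover_1_press (a point): On the top face of cover 1 (leftmost as the robot sees it), mid-width, 58 mm in front of its hinge line, 17 mm from its near edge, by three low ribs; moves with the cover. The cover is a plain steel-coloured plate 91 x 60 x 6 mm, hinged along the chest's y at 97 mm above the table, 75 mm from its near and 16 mm from its far edge. Axes as the chest's while shut.
- cover_1 (a joint): Tilt of cover 1 in rad: 0 shut and flush (at the start), grows as the near end goes down into the bay and the short far end comes up; stop at 1.35. A blocked cover gives at most about 0.03 under a gentle press. The free one has a stiff friction hinge: about 2 N down on its near end moves it, and it stays at whatever tilt it is left.
- cover_2_press (a point): On the top face of cover 2 (second from the robot's left), mid-width, 58 mm in front of its hinge line, 17 mm from its near edge, by three low ribs; moves with the cover. The cover is a plain steel-coloured plate 91 x 60 x 6 mm, hinged along the chest's y at 97 mm above the table, 75 mm from its near and 16 mm from its far edge. Axes as the chest's while shut.
- cover_2 (a joint): Tilt of cover 2 in rad: 0 shut and flush (at the start), grows as the near end goes down into the bay and the short far end comes up; stop at 1.35. A blocked cover gives at most about 0.03 under a gentle press. The free one has a stiff friction hinge: about 2 N down on its near end moves it, and it stays at whatever tilt it is left.
- cover_3_press (a point): On the top face of cover 3 (third from the robot's left), mid-width, 58 mm in front of its hinge line, 17 mm from its near edge, by three low ribs; moves with the cover. The cover is a plain steel-coloured plate 91 x 60 x 6 mm, hinged along the chest's y at 97 mm above the table, 75 mm from its near and 16 mm from its far edge. Axes as the chest's while shut.
- cover_3 (a joint): Tilt of cover 3 in rad: 0 shut and flush (at the start), grows as the near end goes down into the bay and the short far end comes up; stop at 1.35. A blocked cover gives at most about 0.03 under a gentle press. The free one has a stiff friction hinge: about 2 N down on its near end moves it, and it stays at whatever tilt it is left.
- cover_4_press (a point): On the top face of cover 4 (rightmost), mid-width, 58 mm in front of its hinge line, 17 mm from its near edge, by three low ribs; moves with the cover. The cover is a plain steel-coloured plate 91 x 60 x 6 mm, hinged along the chest's y at 97 mm above the table, 75 mm from its near and 16 mm from its far edge. Axes as the chest's while shut.
- cover_4 (a joint): Tilt of cover 4 in rad: 0 shut and flush (at the start), grows as the near end goes down into the bay and the short far end comes up; stop at 1.35. A blocked cover gives at most about 0.03 under a gentle press. The free one has a stiff friction hinge: about 2 N down on its near end moves it, and it stays at whatever tilt it is left.
- weight: Bystander: metal calibration weight, 28 mm across, 38 mm high, loose on the chest's rear deck; origin at the centre of its underside.
- tin: Bystander: round lidded aluminium tin, 50 mm across, 34 mm high, loose on the rear deck; origin at the centre of its underside.
- crucible: Bystander: open porcelain crucible, 45 mm across, 37 mm high, loose on the rear deck; origin at the centre of its underside.

How it is judged (in metres and radians):
On the way:
1. the free cover has been pressed and has rocked (tilt over 0.1 rad) (value of joint any of cover_1, cover_2, cover_3, cover_4 above 0.1 rad), for 0.1 s.
At the end, for the whole second after the job is handed in: One cover stands still, tilted more than 1.03 rad (59 degrees) into its bay; the other three are shut (tilt under 0.08 rad); the weight, tin and crucible are at rest (((value of joint cover_1 above 1.03 rad and velocity of joint cover_1 between -0.05 and 0.05 rad/s and value of joint each of cover_2, cover_3, cover_4 below 0.08 rad) or (value of joint cover_2 above 1.03 rad and velocity of joint cover_2 between -0.05 and 0.05 rad/s and value of joint each of cover_1, cover_3, cover_4 below 0.08 rad) or (value of joint cover_3 above 1.03 rad and velocity of joint cover_3 between -0.05 and 0.05 rad/s and value of joint each of cover_1, cover_2, cover_4 below 0.08 rad) or (value of joint cover_4 above 1.03 rad and velocity of joint cover_4 between -0.05 and 0.05 rad/s and value of joint each of cover_1, cover_2, cover_3 below 0.08 rad)) and linear speed of each of weight, tin, crucible below 0.02 m/s); the robot touches nothing.
It fails at once if the robot presses the chest or a cover harder than 45 N (contact force between any of the fingers, the arm and chest above 45 N).
It fails at once if the weight, tin or crucible is lifted, tipped, or moved by more than 20 mm (distance of any of weight, tin, crucible from where it was at the start of the episode above 0.02 m or angle between any of weight, tin, crucible's own z axis and vertical above 0.35 rad).
It also fails if it takes over 51 s, if anything falls off the work surface, if the arm or the gripper's body presses on something with over 40 N, if the wrist force passes 120 N, or if a joint passes its speed limit or range.

## Working session

There is one attempt and no reset: what is moved stays moved. The work goes in short steps, Python scripts to look and compute and a tool call to move; the robot and the scene stay as the last step left them, time stands still between calls to the robot, and variables do not carry over. Pictures are saved under pics/ and viewed, at most 10 in all, crops included, and the job is handed in when it is done.

Besides the shell and the picture viewer there is one more tool, called after "Emit:" as name(argument=value, ...), one argument or row to a line, values as JSON. drive_tool: Moves the arm, as the interface text tells. Its arguments: {"type":"object","properties":{"targets":{"type":"array","items":{"type":"array","items":{"type":"number"}}}},"required":["targets"]}

```bash
mkdir -p pics; python3 - <<'E'
from bench import arm
import cv2
for n in("scene","side"):
    cv2.imwrite(f"pics/{n}0.png",arm.get_image(n)); print(n,arm.camera_params(n))
print(arm.camera_params("wrist"));print(arm.read_state())
E
```

```text
scene {'fov_y': 46.889180479493774, 'cx': 332.6361039485369, 'cy': 242.4019441322187, 'D': array([-0.09082064,  0.        ,  0.        ,  0.        ,  0.        ]), 'rvec': array([ 2.01719   , -0.49047049,  0.30178378]), 'tvec': array([-394.88176626,  308.86996603,  456.54613574])}
side {'fov_y': 46.29623213885707, 'cx': 332.13259563847936, 'cy': 229.42131768186084, 'D': array([-0.11534236,  0.        ,  0.        ,  0.        ,  0.        ]), 'rvec': array([ 1.70147258, -1.51497249,  0.83211258]), 'tvec': array([197.36777815, 427.5776413 , 399.59856891])}
{'fov_y': 61.898596047953525, 'cx': 320.11518831238675, 'cy': 235.06957365718182, 'D': array([-0.02978412,  0.        ,  0.        ,  0.        ,  0.        ]), 'tool_from_camera': array([[ 6.01388267e-04, -9.65144615e-01, -2.61716469e-01,
         6.63908639e+01],
       [ 9.99999814e-01,  6.06423036e-04,  6.15254635e-05,
        -7.73134590e-01],
       [ 9.93299261e-05, -2.61716458e-01,  9.65144800e-01,
        -1.43654174e+02],
       [ 0.00000000e+00,  0.00000000e+00,  0.00000000e+00,
         1.00000000e+00]])}
{'clock': 0.1, 'joints': array([-1.06037367e+00,  3.85494856e-01,  6.72691685e-03, -3.95005602e-04,
       -1.19400148e+00, -2.58587749e-01]), 'joint_vel': array([-7.64597230e-05, -5.39099815e-04,  4.10412579e-03,  1.10573332e-03,
       -7.39518399e-04,  1.08482052e-03]), 'joint_efforts': array([-7.84050098e-04, -3.93317735e+01,  1.88928992e+01,  4.19797540e+00,
       -2.63235743e-03,  1.11433286e-05]), 'position': array([ 155.601486  , -604.77176034,  230.3138131 ]), 'ee_rot': array([-1.25512638e-01,  9.92091513e-01,  9.83370485e-04, -1.99881335e-04]), 'contact_force': array([-0.8684643 ,  0.10157214, -0.68006358]), 'wrist_torque': array([ 0.00595766, -0.00975956, -0.00131001]), 'grasp_force': 0.0, 'gripper_width': 85.23654204237792}
```

View pics/scene0.png

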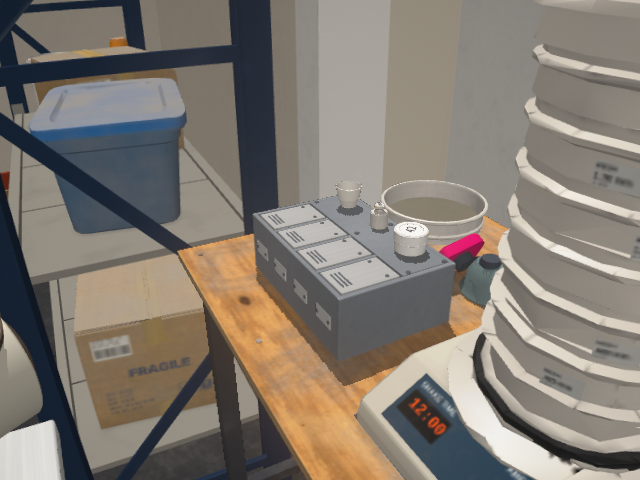

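View pics/side0.png

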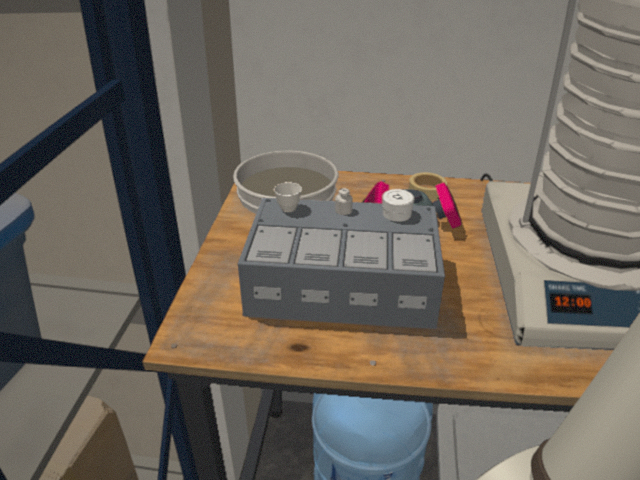

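The scene view shows the chest with its four bright covers at about (265–395, 205–290). The side view shows them at (248–436, 228–272), with the crucible, weight and tin behind. I'll measure the plates next.

```bash
cat > h.py <<'E'
import numpy as np,cv2
from bench import arm
def cast(n,px,z):
    p=arm.camera_params(n);f=240/np.tan(np.radians(p["fov_y"]/2))
    K=np.array([[f,0,p["cx"]],[0,f,p["cy"]],[0,0,1.]])
    u=cv2.undistortPoints(np.float64(px).reshape(-1,1,2),K,p["D"]).reshape(-1,2)
    R=cv2.Rodrigues(p["rvec"])[0];c=-R.T@p["tvec"]
    d=np.c_[u,np.ones(len(u))]@R
    return c+d*((z-c[2])/d[:,2])[:,None]
E
python3 - <<'E'
from h import *
for n,poly in(("scene",[(258,212),(312,198),(405,280),(338,298)]),("side",[(244,262),(257,222),(434,230),(440,272)])):
    im=cv2.imread(f"pics/{n}0.png");g=cv2.cvtColor(im,cv2.COLOR_BGR2GRAY)
    m=np.zeros_like(g);cv2.fillPoly(m,[np.array(poly)],255)
    t,_=cv2.threshold(g[m>0],0,255,cv2.THRESH_OTSU)
    b=((g>t)&(m>0)).astype('u1')*255
    b=cv2.morphologyEx(b,cv2.MORPH_CLOSE,np.ones((3,3)))if 0 else b
    cs=[c for c in cv2.findContours(b,cv2.RETR_EXTERNAL,cv2.CHAIN_APPROX_NONE)[0] if cv2.contourArea(c)>200]
    print(n,t,len(cs))
    for c in cs:
        w=cast(n,c.reshape(-1,2),100)[:,:2].astype('f4'); r=cv2.minAreaRect(w); print(np.round(r[0],1),np.round(r[1],1),round(r[2],2))
print("tri corners scene",cast("scene",[(255,213),(336,299),(452,261)],100).round(0).tolist())
print("side",cast("side",[(241,264),(442,269),(437,207),(262,200)],100).round(0).tolist())
E
```

```text
scene 160.0 4
[558.1 139.7] [89.2 58.6] 1.49
[556.  209.7] [89.4 58.6] 1.2
[554.4 279.6] [88.9 58.5] 1.29
[552.  349.4] [89.3 58.4] 1.32
side 131.0 4
[556.2 140.6] [90.2 57.8] 1.03
[554.3 211.3] [90.  57.2] 1.77
[552.5 280.5] [90.1 57.9] 1.55
[550.5 350.4] [90.1 58.3] 1.6
tri corners scene [[501.0, 386.0, 100.0], [502.0, 101.0, 100.0], [693.0, 110.0, 100.0]]
side [[494.0, 383.0, 100.0], [518.0, 101.0, 100.0], [688.0, 100.0, 100.0], [673.0, 392.0, 100.0]]
```

```bash
python3 - <<'E'
from h import *
print("side base corners z0",cast("side",[(521,345),(486,185),(640,345)],0).round(0).tolist(), "z80",cast("side",[(515,300),(483,185),(639,343)],70).round(0).tolist())
print("scene",cast("scene",[(360,412),(470,480),(480,335)],70).round(0).tolist())
print("table edge",cast("side",[(150,368),(580,405),(235,175)],0).round(0).tolist())
print("tower left at various z",[cast("side",[(535,190)],z).round(0).tolist() for z in(100,200,300)])
for n,p in(("side",[(288,210),(344,213),(397,218)]),("scene",[(349,206),(379,228),(411,252)])): print(n,cast(n,p,100).round(0).tolist())
for n in("scene","side"):
    p=arm.camera_params(n);print(n,(-cv2.Rodrigues(p["rvec"])[0].T@p["tvec"]).round())
E
```

```text
side base corners z0 [[482.0, -24.0, 0.0], [967.0, -30.0, 0.0], [498.0, -206.0, 0.0]] z80 [[498.0, -4.0, 70.0], [834.0, 3.0, 70.0], [426.0, -157.0, 70.0]]
scene [[448.0, -55.0, 70.0], [494.0, -175.0, 70.0], [644.0, -12.0, 70.0]]
table edge [[375.0, 490.0, 0.0], [376.0, -85.0, 0.0], [940.0, 516.0, 0.0]]
tower left at various z [[[772.0, -78.0, 100.0]], [[583.0, -21.0, 200.0]], [[395.0, 36.0, 300.0]]]
side [[647.0, 343.0, 100.0], [649.0, 252.0, 100.0], [645.0, 166.0, 100.0]]
scene [[654.0, 340.0, 100.0], [655.0, 246.0, 100.0], [656.0, 159.0, 100.0]]
scene [ 229. -409.  490.]
side [-122.  192.  574.]
```

Emit:
drive_tool(
  targets=[
    [1,-30,40,0,0],
    [1,-60,80,0,4],
    [1,-90,120,0,8],
    [1,-120,160,0,12.8],
    [1,-145,195,0,12.8],
    [1,-170,230,0,12.8],
    [1,-195,265,0,12.8],
    [1,-220,305,0,12.8],
    [1,-240,340,0,12.8],
    [1,-250,354,0,12.8],
    [1,-250,354,0,12.8],
  ],
)

```text
clock: 1.2
position: [309.9, -198.5, 231.4]
ee_rot: [-0.016, 1.0, 0.0, 0.0]
contact_force: [-0.5, -0.9, 0.7]
gripper_width: 0.1
grasp_force: 0.0
```

Emit:
drive_tool(
  targets=[
    [1,-14,48,0,0],
    [1,-28,97,0,0],
    [1,-42,146,0,0],
    [1,-56,195,0,0],
    [1,-75,240,0,0],
    [1,-93,285,0,0],
    [1,-115,325,0,0],
    [1,-150,331,20,0],
    [1,-190,331,50,0],
    [1,-229,331,80,0],
    [1,-229,331,105,0],
    [1,-229,331,105,0],
  ],
)

```text
clock: 2.4
position: [527.3, 134.8, 121.3]
ee_rot: [-0.013, 1.0, -0.002, -0.005]
contact_force: [-0.2, -0.6, 0.3]
gripper_width: 0.1
grasp_force: 0.0
```

Emit:
drive_tool(
  targets=[
    [1,0,0,10,0],
    [1,0,0,15,0],
    [1,0,0,17,0],
    [1,0,0,17,0],
    [1,0,0,17,0],
  ],
)

```text
clock: 2.9
position: [529.4, 137.5, 110.4]
ee_rot: [-0.014, 1.0, 0.0, 0.001]
contact_force: [-0.3, -0.2, -0.9]
gripper_width: 0.0
grasp_force: 0.0
```

```bash
python3 - <<'E'
from h import *
s=arm.read_state();print(s["clock"],s["position"],s["ee_rot"],s["contact_force"])
a=arm.get_image("side")[160:340,220:480];b=arm.get_image("scene")[160:340,220:480]
cv2.imwrite("pics/c1.png",np.hstack([cv2.resize(a,None,fx=1.5,fy=1.5),cv2.resize(b,None,fx=1.5,fy=1.5)]))
E
```

```text
2.9 [529.37729358 137.51918336 110.35241507] [-1.44628137e-02  9.99894955e-01  4.24051018e-04  8.52181333e-04] [-0.28374429 -0.19834028 -0.90461297]
```

View pics/c1.png

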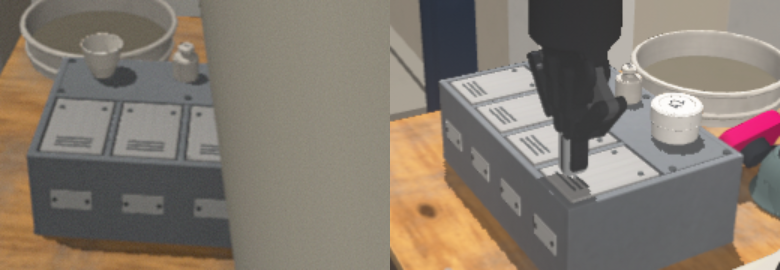

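The crop on the right shows the closed fingertips just above cover 4's ribs, at about (572,175). The crucible, weight and tin are clear of the arm. I'll start pressing gently.

Emit:
drive_tool(
  targets=[
    [1,0,2,4,0],
    [1,0,2,7,0],
    [1,0,2,8,0],
    [1,0,2,9,0],
    [1,0,2,10,0],
    [1,0,2,10,0],
  ],
)

```text
clock: 3.6
position: [529.1, 139.2, 99.3]
ee_rot: [-0.014, 1.0, -0.0, -0.0]
contact_force: [-0.5, -0.5, 0.7]
gripper_width: 0.1
grasp_force: 0.0
```

Emit:
drive_tool(
  targets=[
    [1,0,0,0.5,0],
    [1,0,0,1,0],
    [1,0,0,1.5,0],
    [1,0,0,2,0],
    [1,0,0,2,0],
  ],
)

```text
clock: 4.1
position: [529.2, 139.2, 99.0]
ee_rot: [-0.015, 1.0, -0.0, 0.0]
contact_force: [-4.3, 0.1, 9.6]
gripper_width: 0.1
grasp_force: 5.1
```

Emit:
drive_tool(
  targets=[
    [1,0,0,0.5,0],
    [1,0,0,1,0],
    [1,0,0,1,0],
    [1,0,0,1,0],
  ],
)

```text
clock: 4.5
position: [529.2, 139.2, 98.9]
ee_rot: [-0.015, 1.0, -0.0, 0.001]
contact_force: [-6.0, -1.1, 14.9]
gripper_width: -0.1
grasp_force: 7.6
```

Cover 4 is blocked (15 N with no give). Next is cover 3.

Emit:
drive_tool(
  targets=[
    [1,0,0,-15,0],
    [1,0,35,-18,0],
    [1,0,70,-18,0],
    [1,0,70,-18,0],
    [1,0,70,-10,0],
    [1,0,70,-5,0],
    [1,0,70,-3,0],
    [1,0,70,-2,0],
    [1,0,70,-1,0],
    [1,0,70,0,0],
    [1,0,70,0,0],
    [1,0,70,0,0],
  ],
)

```text
clock: 5.7
position: [526.6, 208.3, 98.9]
ee_rot: [-0.014, 1.0, -0.0, -0.0]
contact_force: [-8.0, 0.3, 17.2]
gripper_width: 0.4
grasp_force: 8.4
```

Cover 3 is blocked too. Next is cover 2.

Emit:
drive_tool(
  targets=[
    [1,0,0,-15,0],
    [1,0,35,-18,0],
    [1,0,70,-18,0],
    [1,0,70,-18,0],
    [1,0,70,-10,0],
    [1,0,70,-5,0],
    [1,0,70,-3,0],
    [1,0,70,-2,0],
    [1,0,70,-1,0],
    [1,0,70,0,0],
    [1,0,70,0,0],
    [1,0,70,0,0],
  ],
)

```text
clock: 6.9
position: [524.6, 277.7, 98.9]
ee_rot: [-0.014, 1.0, -0.001, -0.0]
contact_force: [-7.3, -1.0, 15.9]
gripper_width: -0.2
grasp_force: 8.0
```

Emit:
drive_tool(
  targets=[
    [1,0,0,-15,0],
    [1,0,35,-18,0],
    [1,0,70,-18,0],
    [1,0,70,-18,0],
    [1,0,70,-10,0],
    [1,0,70,-5,0],
    [1,0,70,-3,0],
    [1,0,70,-2,0],
    [1,0,70,-1,0],
    [1,0,70,0,0],
    [1,0,70,0,0],
    [1,0,70,0,0],
  ],
)

```text
clock: 8.1
position: [523.4, 349.2, 96.5]
ee_rot: [-0.014, 1.0, 0.0, 0.0]
contact_force: [-0.2, -0.2, 1.4]
gripper_width: 0.2
grasp_force: 0.6
```

Cover 1 yields at about 1 N, so it is the free one. I'll push it down and away, in stages and no deeper than needed.

Emit:
drive_tool(
  targets=[
    [1,0,0,4,0],
    [1,0,0,8,0],
    [1,0,0,12,0],
    [1,-1,0,16,0],
    [1,-3,0,20,0],
    [1,-6,0,24,0],
    [1,-8,0,26,0],
    [1,-11,0,27,0],
    [1,-14,0,28,0],
    [1,-14,0,28,0],
  ],
)

```text
clock: 9.1
position: [537.2, 349.0, 67.7]
ee_rot: [-0.014, 1.0, -0.0, -0.0]
contact_force: [-0.7, -0.3, 0.0]
gripper_width: -0.3
grasp_force: 0.3
```

```bash
python3 - <<'E'
from h import *
b=arm.get_image("scene")[130:330,200:460]
cv2.imwrite("pics/c2.png",cv2.resize(b,None,fx=2.5,fy=2.5,interpolation=cv2.INTER_CUBIC))
E
```

```text
(no output)
```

View pics/c2.png

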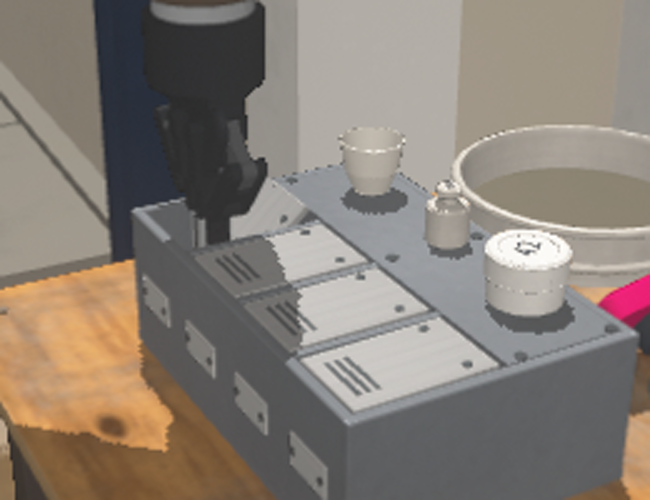

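The cover at about (270,205) is tilted, the knuckles clear the chest top, and the three objects on the deck are untouched. I'll push on.

Emit:
drive_tool(
  targets=[
    [1,-3,0,0,0],
    [1,-6,0,0,0],
    [1,-9,0,0,0],
    [1,-12,0,0,0],
    [1,-14,0,0,0],
    [1,-16,0,0,0],
    [1,-16,0,0,0],
  ],
)

```text
clock: 9.85
position: [553.1, 349.8, 67.9]
ee_rot: [-0.014, 1.0, -0.0, -0.0]
contact_force: [-3.8, -0.0, -0.9]
gripper_width: -0.2
grasp_force: 1.5
```

```bash
python3 - <<'E'
from h import *
b=arm.get_image("scene")[130:330,200:460]
cv2.imwrite("pics/c3.png",cv2.resize(b,None,fx=2.5,fy=2.5,interpolation=cv2.INTER_CUBIC))
E
```

```text
(no output)
```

View pics/c3.png

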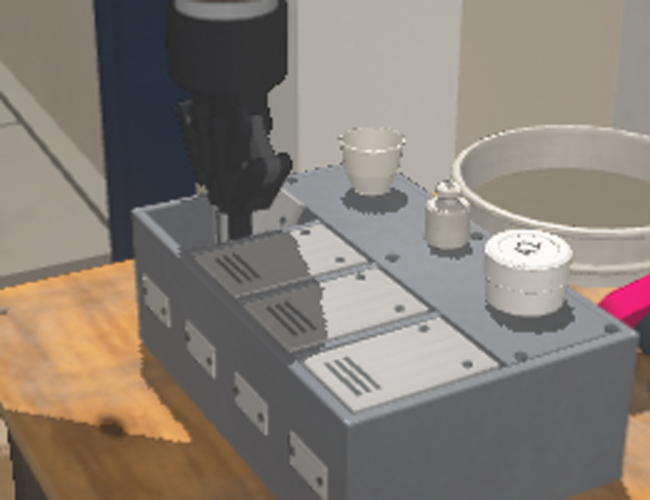

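The cover is steeper now, about 65° by geometry, with only a light force on it. I'll push a bit more for margin.

Emit:
drive_tool(
  targets=[
    [1,-2,0,0,0],
    [1,-3,0,0,0],
    [1,-4,0,0,0],
    [1,-4,0,0,0],
    [1,-4,0,0,0],
  ],
)

```text
clock: 10.4
position: [557.1, 350.0, 68.2]
ee_rot: [-0.014, 1.0, -0.0, -0.0]
contact_force: [-3.8, -0.3, -0.3]
gripper_width: -0.1
grasp_force: 1.9
```

Emit:
drive_tool(
  targets=[
    [1,8,0,0,0],
    [1,16,0,0,0],
    [1,20,0,-10,0],
    [1,20,0,-40,0],
    [1,20,0,-80,0],
    [1,40,0,-120,0],
    [1,80,0,-150,0],
    [1,120,0,-150,0],
    [1,120,0,-150,0],
    [1,120,0,-150,0],
  ],
)

```text
clock: 11.4
position: [437.0, 347.2, 220.4]
ee_rot: [-0.015, 1.0, 0.001, 0.002]
contact_force: [0.6, -0.4, -1.0]
gripper_width: 0.2
grasp_force: 0.0
```

```bash
python3 - <<'E'
from h import *
s=arm.read_state();print(s["clock"],s["position"],s["contact_force"])
b=arm.get_image("scene")[130:330,200:460]
w=arm.get_image("wrist")
cv2.imwrite("pics/c4.png",np.hstack([cv2.resize(b,(468,360),interpolation=cv2.INTER_CUBIC),cv2.resize(w,(320,240))[:,:] if 0 else cv2.copyMakeBorder(cv2.resize(w,(320,240)),0,120,0,0,cv2.BORDER_CONSTANT)]))
E
```

```text
11.4 [436.95167144 347.24939128 220.38082977] [ 0.59606401 -0.44518798 -1.0266813 ]
```

View pics/c4.png

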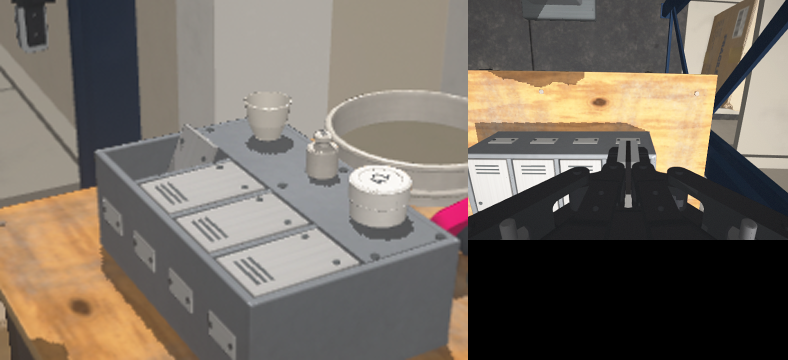

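The scene crop shows cover 1 hanging into its bay, with its raised rear edge from about (183,125) to (217,157). The other covers are shut and the bystanders are in place. I'll check the tilt by projection.

```bash
python3 - <<'E'
from h import *
p=arm.camera_params("scene");f=240/np.tan(np.radians(p["fov_y"]/2));K=np.array([[f,0,p["cx"]],[0,f,p["cy"]],[0,0,1.]])
c,s=np.cos(.028),np.sin(.028)
for t in(50,60,65,70,75):
    a=np.radians(t);q=[]
    for r in(-16,):
        for n in(3,-3):
            for y in(135,75):
                x=-r*np.cos(a)-n*np.sin(a);z=97-r*np.sin(a)+n*np.cos(a);q.append([583.7+c*x-s*y,246+s*x+c*y,z])
    u=cv2.projectPoints(np.array(q),p["rvec"],p["tvec"],K,p["D"])[0].reshape(-1,2)
    print(t,((u-[200,130])*1.8).round(0).tolist())
b=arm.get_image("scene")[185:235,285:345]
cv2.imwrite("pics/c5.png",cv2.resize(b,None,fx=10,fy=10,interpolation=cv2.INTER_CUBIC))
E
```

```text
50 [[187.0, 123.0], [217.0, 147.0], [191.0, 126.0], [221.0, 149.0]]
60 [[184.0, 122.0], [214.0, 146.0], [189.0, 124.0], [219.0, 148.0]]
65 [[183.0, 122.0], [213.0, 146.0], [188.0, 124.0], [218.0, 147.0]]
70 [[182.0, 122.0], [211.0, 146.0], [187.0, 123.0], [217.0, 147.0]]
75 [[180.0, 122.0], [210.0, 146.0], [186.0, 123.0], [216.0, 146.0]]
```

View pics/c5.png

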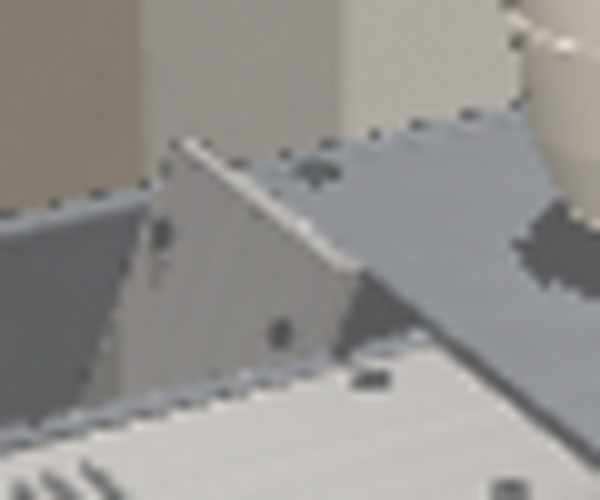

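```bash
python3 - <<'E'
from h import *
p=arm.camera_params("scene");f=240/np.tan(np.radians(p["fov_y"]/2));K=np.array([[f,0,p["cx"]],[0,f,p["cy"]],[0,0,1.]])
c,s=np.cos(.028),np.sin(.028)
for t in(50,55,60,65,70,75):
    a=np.radians(t);q=[]
    for y,r in((135,-16),(135,30),(75,-16),(75,0)):
        x=-r*np.cos(a)-3*np.sin(a);z=97-r*np.sin(a)+3*np.cos(a);q.append([583.7+c*x-s*y,246+s*x+c*y,z])
    u=cv2.projectPoints(np.array(q),p["rvec"],p["tvec"],K,p["D"])[0].reshape(-1,2)
    d=np.diff(u,axis=0);print(t,((u-[285,185])*10).round(0).tolist(),"dx/dy",(d[0,0]/d[0,1]).round(3),(d[2,0]/d[2,1]).round(3))
E
```

```text
50 [[188.0, 134.0], [37.0, 356.0], [354.0, 264.0], [298.0, 345.0]] dx/dy -0.679 -0.684
55 [[182.0, 131.0], [48.0, 363.0], [347.0, 262.0], [297.0, 347.0]] dx/dy -0.578 -0.585
60 [[175.0, 130.0], [59.0, 369.0], [339.0, 261.0], [296.0, 348.0]] dx/dy -0.484 -0.493
65 [[167.0, 129.0], [71.0, 374.0], [332.0, 260.0], [296.0, 350.0]] dx/dy -0.395 -0.406
70 [[160.0, 129.0], [83.0, 377.0], [324.0, 260.0], [295.0, 351.0]] dx/dy -0.31 -0.321
75 [[153.0, 130.0], [96.0, 380.0], [317.0, 261.0], [295.0, 353.0]] dx/dy -0.226 -0.239
```

The left edge's slope of about -0.37 gives roughly 67°, which agrees with the geometry from the finger position (65–71°). I'll hand it in.

```bash
python3 -c "
from bench import arm
print(arm.job_done())"
```

```text
the job is handed in; nothing more can be done
None
```

Cover 1 was the free one: it now hangs at about 67° by my image measurement. Covers 2–4 proved blocked and stayed shut, the weight, tin and crucible were not touched, and the arm is withdrawn; the job is handed in, but no verdict came back.

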